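# Close and latch the mooncake box

## Task

Close up the mooncake box using only pushes of the fingertips: push its standing-open lid down until it lies fully shut, easing it down rather than slamming it, then push the little brass hook on the box's front across until it stands fully home around the stud on the lid. Only push: lift nothing, keep the fingers off the mooncakes and off the lining inside the lid, do not shove the box along, and leave everything else on the cabinet top where it stands.

Things in the scene. Friction and masses are not known exactly. Their poses are not given: they have to be found in the camera images.
- box: hinged wooden mooncake box, loose, about 2.1 kg in all (slides under about 7 to 12 N sideways). Body 154 (x) by 222 (y) by 62 mm high; shut lid's top is 80 mm up. Origin: centre of the underside; z up. Its -x side is the front with the latch and faces away from the robot, within 25 degrees; its +x side, nearest the robot, has the lid's hinge.
- cakes: the six round mooncakes inside the box, in 2 rows of 3, tops about 47 mm above the cabinet top; origin as the box's. Not to be touched.
- lid (a joint): angle of the lid, rad: 0 = flat shut, grows as it opens; starts 1.15 to 1.5 (pi/2 = upright). The hinge is stiff by friction: the lid stays at any angle where it is left, so it must be pushed all the way down; about 3 to 6 N near its free edge moves it. Its outer face looks towards the robot when open and up when shut.
- lining: gold paper lining, 136 by 204 by 2 mm, on the inner face of the lid; origin on the lid's hinge axis, as point hinge_mid. Not to be touched.
- hinge_mid (a point): middle of the lid's hinge axis, which runs along the box's y: at the box's rear face, 77 mm to +x of the box's origin and 62 mm up. It is the lower rear edge of the lid, a flat slab 154 by 222 by 18 mm, 0.25 kg.
- lid_edge (a point): middle of the lid's free edge on its outer face, 154 mm from the hinge axis (18 mm off the inner face); when shut it is at the box's front, 80 mm above the cabinet top.
- latch (a joint): angle of the brass hook latch, rad: 0 = upright, home around the lid's stud, against a stop; grows as it swings aside towards the box's -y; starts 0.45 to 0.8. It turns in the plane of the box's front face about a pivot in the middle of that face, 40 mm above the cabinet top. Light friction holds it where it is left; a level push at the knob of 1 to 6 N moves it.
- latch_knob (a point): centre of the ball knob (10 mm across) at the hook's free end, 40 mm from the pivot, 15.5 mm out from the box's front face. Polished and slippery (friction about 0.25). The hook's flat arm lies 3 to 8 mm out from the face. With the latch home the knob is 80 mm up, 2 mm to the box's -y of the middle.
- stud_home (a point): where the foot of the lid's stud lies when the lid is shut: middle of the box's front face, 71 mm above the cabinet top. The stud stands 9 mm out from the lid's front edge.
- caddy: lidded pale green ceramic tea caddy, 90 mm across, 120 mm high, beside the box at its +y end; origin: centre of the underside. Bystander.
- cup: white tea cup, 68 mm across, 55 mm high, beside the box at its -y end; origin: centre of the underside. Bystander.
- spoon_rest: stainless steel spoon rest lying in front of the box: round dish 84 mm across, 13 mm high, with a 115 mm handle trough to its +y; origin: centre of the dish's underside. Bystander.
- round_lantern: round pastel pink plastic lantern, 114 mm across, 155 mm high with its handle, far to one side; origin: centre of the underside. Bystander.
- tall_lantern: tall pastel green plastic lantern, 84 mm across, 170 mm high with its handle, far to the other side; origin: centre of the underside. Bystander.
- key_dish: blue ceramic key dish, 124 mm across, 32 mm high; origin: centre of the underside. Bystander.
- shoehorn: short steel shoehorn lying flat, 210 by 45 by 9 mm, long along its x; origin: near its middle, underneath. Bystander.

How it is judged (in metres and radians):
On the way, in this order (a step that is already met when the one before it is completed fails the run):
1. the lid is pushed fully shut while the latch is still swung aside (value of joint lid below 0.025 rad and value of joint latch above 0.3 rad), for 0.2 s.
2. the latch is pushed home around the stud on the shut lid (value of joint lid below 0.025 rad and value of joint latch below 0.15 rad), for 0.2 s.
At the end, for the whole second after the job is handed in: The lid is shut (within 0.025 rad, about 4 mm at its edge), the hook stands home (within 0.15 rad, about 6 mm at its knob), the box stands flat and at rest within 40 mm of where it was, and every other thing is within 30 mm of where it was (all of step 2 and linear speed of box below 0.01 m/s and height (world z) of box below 0.006 m and angle between box's own z axis and vertical below 0.05 rad and distance of box from where it was at the start of the episode below 0.04 m and distance of each of caddy, cup, spoon_rest, round_lantern, tall_lantern, key_dish, shoehorn from where it was at the start of the episode below 0.03 m); the robot touches nothing.
It fails at once if the lid is slammed (swings shut faster than 3 rad/s) (velocity of joint lid below -3 rad/s).
It fails at once if the mooncakes are touched (contact force between the fingers and cakes above 0.3 N).
It fails at once if the lid's lining is touched, or the lid is gripped round its edge (contact force between the fingers and lining above 0.3 N).
It fails at once if the box is lifted, tipped or carried (height (world z) of box above 0.012 m or angle between box's own z axis and vertical above 0.15 rad or distance of box from where it was at the start of the episode above 0.06 m).
It fails at once if a bystander is lifted, knocked over or shoved (distance of any of caddy, cup, spoon_rest, round_lantern, tall_lantern, key_dish, shoehorn from where it was at the start of the episode above 0.04 m or angle between any of caddy, cup, spoon_rest, round_lantern, tall_lantern, key_dish, shoehorn's own z axis and vertical above 0.35 rad).
It also fails if it takes over 48 s, if anything falls off the work surface, if the arm or the gripper's body presses on something with over 40 N, if the wrist force passes 120 N, or if a joint passes its speed limit or range.

## Robot

A 6-joint arm with a two-finger parallel gripper is mounted at the origin on the work surface. World frame = base frame: x ahead of the robot, y to its left, z up, the work surface at z = 0. Lengths are in mm, angles in rad, forces in N, time in s.
With the tool pointing down it reaches from about 300 to 775 mm from the base axis. Payload 14.6 kg.
Tool frame: the origin (TCP) lies at the very end of the fingers, on their centre line; the grasp point (between the pads) lies 19 mm behind it; z points along the fingers, y is the line along which they close (so a half turn about z gives the same grasp; the last joint's range is limited). The gripper opens to 94 mm and grips with 3 to 60 N. Pads are 16 mm wide; open, the fingers measure 119 mm over their backs; the gripper's body (75 mm by 177 mm) begins 78 mm behind the grasp point.
Start: joints at [1.066, 0.3, 1.521, -0, 1.321, -0.067], TCP at [233.167, 498.119, 205.446] pointing down, gripper open.
Joint ranges: [-3.03, 3.03], [-0.79, 2.21], [0.23, 2.52], [-1.04, 4.18], [0, 3.07], [-2.55, 2.55]. Speed limits (rad/s): [2.22, 2.22, 2.57, 3.14, 3.14, 3.14].

## Interface

Orientations are given as [roll, pitch, yaw] about the fixed x, y, z axes, in that order (R = Rz(yaw) Ry(pitch) Rx(roll)).
In Python, from cell import manip gives the robot as it stands. The module is installed in compiled form; this text tells all that it offers.
- The arm moves only by the shell command python3 -m inch 'ROWS' [FORCE]. ROWS is JSON, a list of rows, each an object of numbers: "gripper": the opening, from 0 (shut) to 1 (fully open); "dx", "dy", "dz": the shift along the world's x, y, z in m; "wx", "wy", "wz": the turn, a rotation vector about the world's x, y, z in degrees. A call has exactly 5 rows; each row is the pose to reach, as a shift and turn from the pose commanded when the call began; what a row does not reach only later rows make up. A row lasts 1/12 s, in which the tool goes at most 41.7 mm and 7.16 degrees, less where a joint would pass 70% of its speed; a pose out of reach is approached as far as the arm can. A call with a gripper value outside its range is refused whole. The fingers move at their own pace and stop on an object; FORCE is the grip in N (left out, the last holds). Time passes only in rows, so rows that repeat a pose let the fingers close, or fill a call up. It gives the time, the measured TCP pose, the force, the opening and the grip force at its end, in the units of the state.
- manip.read_state(): the state, without advancing time (a new reading comes with each control period).
- manip.camera(name): name is "scene" or "top"; returns the picture (420x560x3 uint8, blue, green, red); there is no depth.
- manip.camera_info(name): a dict with "camera_matrix" (3x3 intrinsics, pixels), "R" (3x3) and "t" (3): a world point X has camera coordinates R X + t. Camera axes: x right, y down, z forward; pixel columns grow to the right and rows downward; lengths in mm; the calibration is good to about 2 mm. A picture is of the moment at which its call begins. camera_info takes no time and is no camera call.
- manip.sign_off(): hands the job in; it is judged then, once.
The state is a dict: "clock": time; "joints": joint angles; "qd": joint speeds; "effort": joint torques, N m; "eef_pos": TCP position; "eef_rot": TCP orientation; "wrist_force": force on the tool from outside, world axes, zero at the start; "moment": the same for the moment, N m; "finger_gap": finger opening in mm; "finger_force": force on a finger pad.
Only numpy, scipy, OpenCV 4.12 (cv2) and the standard library are available. Lean on these libraries where they do the work, as an engineer would, in place of code of your own. Each camera call takes 0.05 s, during which the arm holds its last target. There are 200 camera calls.

## Working session

There is one attempt and no reset: what is moved stays moved. The work goes in short steps, Python scripts to look and compute and a shell command to move; the robot and the scene stay as the last step left them, time stands still between calls to the robot, and variables do not carry over. Pictures are saved under pics/ and viewed, at most 10 in all, crops included, and the job is handed in when it is done.

```bash
mkdir -p pics
python3 - <<'E'
from cell import manip
import cv2,numpy as np
for n in("scene","top"):
    cv2.imwrite(f"pics/{n}0.png",manip.camera(n)); i=manip.camera_info(n)
    print(n,np.round(i["camera_matrix"],1).tolist(),np.round(i["R"],3).tolist(),np.round(i["t"]),"C",-np.array(i["R"]).T@i["t"])
s=manip.read_state();print(s["clock"],s["eef_pos"],s["eef_rot"],s["finger_gap"])
E
```

```text
scene [[414.6, 0.0, 282.0], [0.0, 414.6, 214.6], [0.0, 0.0, 1.0]] [[-0.472, 0.881, 0.017], [0.524, 0.296, -0.799], [-0.709, -0.368, -0.601]] [ 244. -222. 1561.] C [1338.48519302  425.72853144  757.37662374]
top [[408.0, 0.0, 282.3], [0.0, 408.0, 212.3], [0.0, 0.0, 1.0]] [[-0.013, -1.0, 0.004], [-0.983, 0.012, -0.181], [0.181, -0.007, -0.983]] [   6.  552. 1118.] C [ 340.24297379    7.01288834 1199.02632871]
0.1 [233.04960904 497.9477479  204.9570156 ] [-3.14059150e+00 -7.84716079e-05  2.70383332e+00] 93.80409982289925
```

View pics/scene0.png

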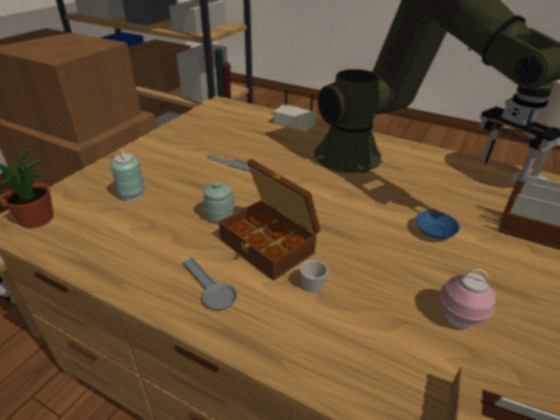

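View pics/top0.png

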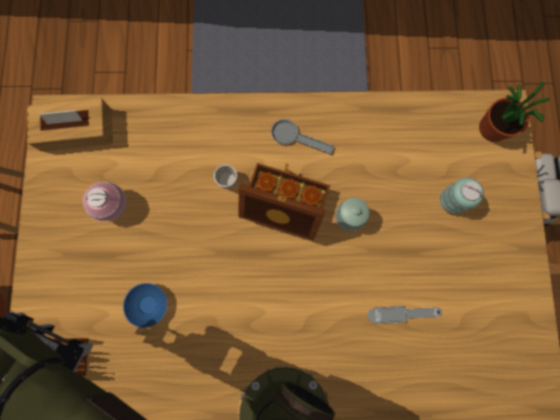

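Run:
```python
import cv2
a=cv2.imread("pics/scene0.png")[155:315,175:345];b=cv2.imread("pics/top0.png")[110:250,205:385]
cv2.imwrite("pics/s0c.png",cv2.resize(a,None,fx=3.6,fy=3.6,interpolation=cv2.INTER_CUBIC))
cv2.imwrite("pics/t0c.png",cv2.resize(b,None,fx=4,fy=4,interpolation=cv2.INTER_CUBIC))
```

```text
(no output)
```

View pics/s0c.png

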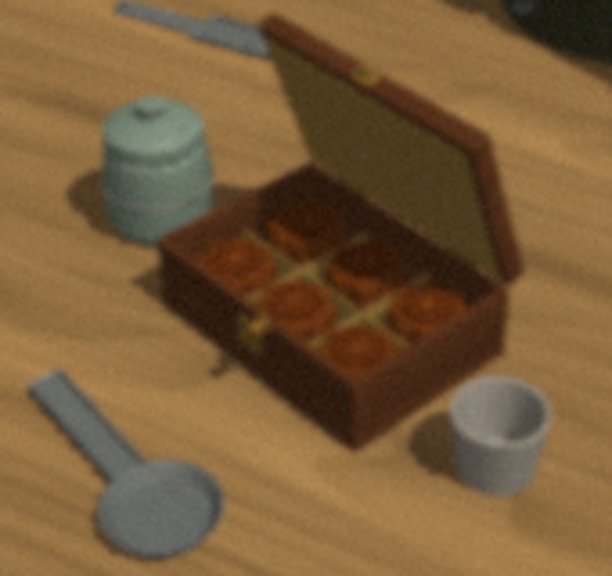

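View pics/t0c.png

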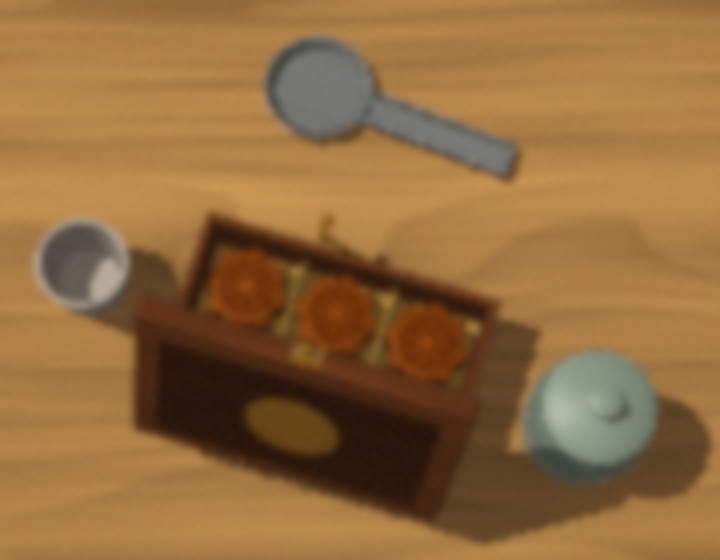

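```bash
cat > h.py <<'E'
from cell import manip
import numpy as np
def ray(n,px):
    i=manip.camera_info(n);R=np.array(i["R"]);C=-R.T@np.array(i["t"])
    d=R.T@np.linalg.inv(i["camera_matrix"])@np.array([px[0],px[1],1.]);return C,d/np.linalg.norm(d)
def onz(n,px,z):
    C,d=ray(n,px);return C+d*(z-C[2])/d[2]
def tri(a,b):
    C,d=ray("scene",a);E,e=ray("top",b)
    s=np.linalg.lstsq(np.c_[d,-e],E-C,rcond=None)[0];p,q=C+d*s[0],E+e*s[1];return (p+q)/2,np.linalg.norm(p-q)
def proj(n,X):
    i=manip.camera_info(n);c=np.array(i["camera_matrix"])@(np.array(i["R"])@X+i["t"]);return c[:2]/c[2]
S=lambda x,y:((x+.5)/3.6-.5+175,(y+.5)/3.6-.5+155)
T=lambda x,y:((x+.5)/4-.5+205,(y+.5)/4-.5+110)
E
python3 - <<'E'
from h import *
np.set_printoptions(precision=1,suppress=True)
L,R=onz("top",T(210,213),62),onz("top",T(499,302),62);print("top front rim",L,R,np.linalg.norm(L-R),(L+R)/2)
l,r=onz("scene",S(353,386),62),onz("scene",S(160,244),62);print("scene",l,r,np.linalg.norm(l-r),(l+r)/2)
for a,b in ((S(353,386),T(210,213)),(S(160,244),T(499,302)),(S(357,447),T(210,213))):print("tri",tri(a,b))
d=(L+l-R-r);yaw=np.arctan2(d[1],d[0]);print("dir of -y",np.degrees(yaw))
print("knob",tri(S(258,322),T(326,222)))
print("lid outer/inner corners",tri(S(487,137),T(145,302)),tri(S(268,17),T(478,402)))
for n,p,z in(("top",T(80,268),50),("top",T(592,412),110),("top",T(320,88),12),("top",T(515,160),10)):print(onz(n,p,z))
E
```

```text
top front rim [696.1  70.4  62. ] [ 627.3 -136.8   62. ] 218.30839772215904 [661.7 -33.2  62. ]
scene [697.5  70.1  62. ] [ 633.6 -132.    62. ] 211.94214390191044 [665.5 -31.   62. ]
tri (array([696.6,  70.1,  61.2]), np.float64(0.868059669185285))
tri (array([ 628.3, -136.9,   56.7]), np.float64(1.1802321632218786))
tri (array([708.7,  75.9,  17.4]), np.float64(6.580875945199429))
dir of -y 72.02306833805758
knob (array([684.6, -13. ,  73.8]), np.float64(0.5808790820836754))
lid outer/inner corners (array([590.4, 105.8, 213.1]), np.float64(7.259212936887944)) (array([ 525.1, -100.8,  212.6]), np.float64(4.132774020579252))
[659.4 165.6  50. ]
[ 537.5 -191.2  110. ]
[810.6 -11.4  12. ]
[ 751.7 -159.3   10. ]
```

```bash
python3 -m inch '[{"gripper":0,"dx":0.018,"dy":-0.034,"wz":2},{"gripper":0,"dx":0.036,"dy":-0.068,"wz":4},{"gripper":0,"dx":0.054,"dy":-0.102,"wz":7},{"gripper":0,"dx":0.072,"dy":-0.136,"wz":7},{"gripper":0,"dx":0.09,"dy":-0.17,"wz":7}]' 20
python3 -m inch '[{"gripper":0,"dx":0.018,"dy":-0.034},{"gripper":0,"dx":0.036,"dy":-0.068},{"gripper":0,"dx":0.054,"dy":-0.102},{"gripper":0,"dx":0.072,"dy":-0.136},{"gripper":0,"dx":0.09,"dy":-0.17}]'
python3 -m inch '[{"gripper":0,"dx":0.018,"dy":-0.034},{"gripper":0,"dx":0.036,"dy":-0.068},{"gripper":0,"dx":0.054,"dy":-0.102},{"gripper":0,"dx":0.079,"dy":-0.136,"dz":-0.012},{"gripper":0,"dx":0.079,"dy":-0.136,"dz":-0.012}]'
```

```text
validation failed for argument at $[0]...
validation failed for argument at $[0]...
validation failed for argument at $[0]...
```

```bash
python3 -m inch '[{"gripper":0,"dx":0.018,"dy":-0.034,"dz":0,"wx":0,"wy":0,"wz":2},{"gripper":0,"dx":0.036,"dy":-0.068,"dz":0,"wx":0,"wy":0,"wz":4},{"gripper":0,"dx":0.054,"dy":-0.102,"dz":0,"wx":0,"wy":0,"wz":7},{"gripper":0,"dx":0.072,"dy":-0.136,"dz":0,"wx":0,"wy":0,"wz":7},{"gripper":0,"dx":0.09,"dy":-0.17,"dz":0,"wx":0,"wy":0,"wz":7}]' 20
```

```text
clock: 0.52
eef_pos: [323.4, 326.4, 205.2]
eef_rot: [-3.141, -0.0, 2.827]
wrist_force: [1.4, 0.3, 0.1]
finger_gap: 63.7
finger_force: 0.0
```

```bash
python3 -m inch '[{"gripper":0,"dx":0.018,"dy":-0.034,"dz":0,"wx":0,"wy":0,"wz":0},{"gripper":0,"dx":0.036,"dy":-0.068,"dz":0,"wx":0,"wy":0,"wz":0},{"gripper":0,"dx":0.054,"dy":-0.102,"dz":0,"wx":0,"wy":0,"wz":0},{"gripper":0,"dx":0.072,"dy":-0.136,"dz":0,"wx":0,"wy":0,"wz":0},{"gripper":0,"dx":0.09,"dy":-0.17,"dz":0,"wx":0,"wy":0,"wz":0}]'
python3 -m inch '[{"gripper":0,"dx":0.018,"dy":-0.034,"dz":0,"wx":0,"wy":0,"wz":0},{"gripper":0,"dx":0.036,"dy":-0.068,"dz":0,"wx":0,"wy":0,"wz":0},{"gripper":0,"dx":0.056,"dy":-0.102,"dz":-0.006,"wx":0,"wy":0,"wz":0},{"gripper":0,"dx":0.078,"dy":-0.134,"dz":-0.013,"wx":0,"wy":0,"wz":0},{"gripper":0,"dx":0.078,"dy":-0.134,"dz":-0.013,"wx":0,"wy":0,"wz":0}]'
```

```text
clock: 0.93
eef_pos: [413.5, 156.3, 205.4]
eef_rot: [3.142, 0.0, 2.826]
wrist_force: [0.8, 0.3, 0.1]
finger_gap: 30.7
finger_force: 0.0
clock: 1.35
eef_pos: [492.8, 19.6, 190.8]
eef_rot: [-3.14, -0.001, 2.822]
wrist_force: [0.1, 0.8, -0.7]
finger_gap: 0.6
finger_force: 0.0
```

Run:
```python
import numpy as np
from scipy.optimize import brentq
# tool-down fingertip, half width 8 along n; tip front-bottom corner touches face while lid steep. lever r along lid
H=np.array([516,14.6]);n=np.array([.951,-.309])
for r in(135,):
  for th in np.arange(1.25,-0.01,-.1):
    a=r*np.cos(th)-18*np.sin(th);z=62+r*np.sin(th)+18*np.cos(th)
    c=H+n*(a-8);print(round(th,2),"TCP",c.round(0),round(z))
```

```text
1.25 TCP [533.   9.] 196
1.15 TCP [545.   5.] 193
1.05 TCP [557.   1.] 188
0.95 TCP [569.  -3.] 182
0.85 TCP [580.  -6.] 175
0.75 TCP [591. -10.] 167
0.65 TCP [600. -13.] 158
0.55 TCP [609. -16.] 148
0.45 TCP [617. -18.] 137
0.35 TCP [623. -20.] 125
0.25 TCP [629. -22.] 113
0.15 TCP [633. -23.] 100
0.05 TCP [636. -24.] 87
```

```bash
python3 -m inch '[{"gripper":0,"dx":0.012,"dy":-0.004,"dz":0,"wx":0,"wy":0,"wz":0},{"gripper":0,"dx":0.024,"dy":-0.008,"dz":0,"wx":0,"wy":0,"wz":0},{"gripper":0,"dx":0.034,"dy":-0.011,"dz":0,"wx":0,"wy":0,"wz":0},{"gripper":0,"dx":0.042,"dy":-0.0135,"dz":0,"wx":0,"wy":0,"wz":0},{"gripper":0,"dx":0.05,"dy":-0.016,"dz":0,"wx":0,"wy":0,"wz":0}]'
```

```text
clock: 1.77
eef_pos: [541.2, 8.2, 192.1]
eef_rot: [-3.141, -0.001, 2.826]
wrist_force: [-2.8, 0.1, -1.3]
finger_gap: 0.6
finger_force: 0.8
```

```bash
python3 -m inch '[{"gripper":0,"dx":0.007,"dy":-0.002,"dz":-0.002,"wx":0,"wy":0,"wz":0},{"gripper":0,"dx":0.014,"dy":-0.005,"dz":-0.005,"wx":0,"wy":0,"wz":0},{"gripper":0,"dx":0.02,"dy":-0.007,"dz":-0.008,"wx":0,"wy":0,"wz":0},{"gripper":0,"dx":0.026,"dy":-0.009,"dz":-0.011,"wx":0,"wy":0,"wz":0},{"gripper":0,"dx":0.032,"dy":-0.011,"dz":-0.014,"wx":0,"wy":0,"wz":0}]'
python3 - <<'E'
from h import *
import cv2
a=manip.camera("scene")[145:315,175:345];b=manip.camera("top")[110:250,205:385]
o=np.hstack([cv2.resize(a,(400,400)),cv2.resize(b,(400,311)).copy() if 0 else cv2.copyMakeBorder(cv2.resize(b,(400,311)),0,89,0,0,0)])
cv2.imwrite("pics/p1.png",o)
E
```

```text
clock: 2.18
eef_pos: [573.7, -3.0, 178.2]
eef_rot: [3.141, 0.0, 2.826]
wrist_force: [-1.2, 1.2, -0.3]
finger_gap: 0.8
finger_force: 0.7
```

View pics/p1.png

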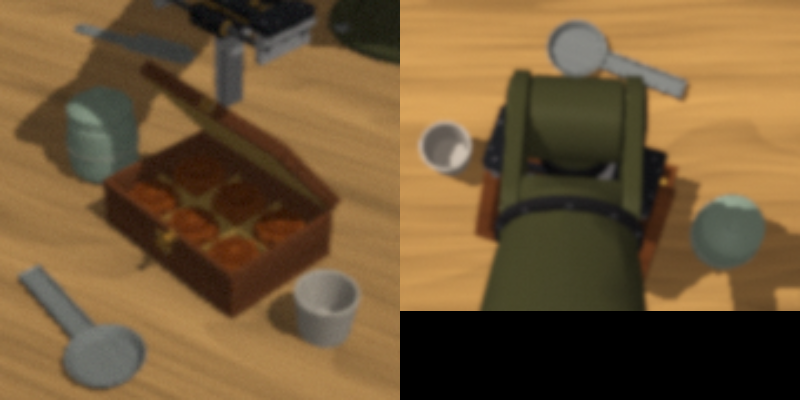

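The scene view shows the finger behind the lid near the middle of its edge, the lid partly down, and the box and the bystanders unmoved. I'll keep following the arc.

```bash
python3 -m inch '[{"gripper":0,"dx":0.006,"dy":-0.002,"dz":-0.004,"wx":0,"wy":0,"wz":0},{"gripper":0,"dx":0.011,"dy":-0.004,"dz":-0.008,"wx":0,"wy":0,"wz":0},{"gripper":0,"dx":0.016,"dy":-0.006,"dz":-0.012,"wx":0,"wy":0,"wz":0},{"gripper":0,"dx":0.021,"dy":-0.007,"dz":-0.016,"wx":0,"wy":0,"wz":0},{"gripper":0,"dx":0.026,"dy":-0.009,"dz":-0.02,"wx":0,"wy":0,"wz":0}]'
python3 -m inch '[{"gripper":0,"dx":0.005,"dy":-0.002,"dz":-0.005,"wx":0,"wy":0,"wz":0},{"gripper":0,"dx":0.009,"dy":-0.003,"dz":-0.01,"wx":0,"wy":0,"wz":0},{"gripper":0,"dx":0.013,"dy":-0.004,"dz":-0.016,"wx":0,"wy":0,"wz":0},{"gripper":0,"dx":0.017,"dy":-0.005,"dz":-0.022,"wx":0,"wy":0,"wz":0},{"gripper":0,"dx":0.02,"dy":-0.006,"dz":-0.028,"wx":0,"wy":0,"wz":0}]'
python3 -m inch '[{"gripper":0,"dx":0.002,"dy":0,"dz":-0.006,"wx":0,"wy":0,"wz":0},{"gripper":0,"dx":0.004,"dy":-0.001,"dz":-0.012,"wx":0,"wy":0,"wz":0},{"gripper":0,"dx":0.006,"dy":-0.002,"dz":-0.018,"wx":0,"wy":0,"wz":0},{"gripper":0,"dx":0.008,"dy":-0.002,"dz":-0.024,"wx":0,"wy":0,"wz":0},{"gripper":0,"dx":0.009,"dy":-0.003,"dz":-0.03,"wx":0,"wy":0,"wz":0}]'
```

```text
clock: 2.7
eef_pos: [599.6, -12.0, 157.9]
eef_rot: [-3.141, -0.0, 2.826]
wrist_force: [-1.3, 0.6, -0.1]
finger_gap: 0.8
finger_force: 0.4
clock: 3.12
eef_pos: [619.6, -18.0, 129.8]
eef_rot: [3.142, 0.0, 2.826]
wrist_force: [-0.3, -1.2, 0.5]
finger_gap: 0.2
finger_force: 0.4
clock: 3.53
eef_pos: [628.4, -20.8, 99.8]
eef_rot: [3.142, 0.0, 2.826]
wrist_force: [0.5, 0.5, 0.8]
finger_gap: 0.6
finger_force: 0.3
```

```bash
python3 -m inch '[{"gripper":0,"dx":0.001,"dy":0,"dz":-0.005,"wx":0,"wy":0,"wz":0},{"gripper":0,"dx":0.001,"dy":0,"dz":-0.01,"wx":0,"wy":0,"wz":0},{"gripper":0,"dx":0.001,"dy":0,"dz":-0.014,"wx":0,"wy":0,"wz":0},{"gripper":0,"dx":0.001,"dy":0,"dz":-0.017,"wx":0,"wy":0,"wz":0},{"gripper":0,"dx":0.001,"dy":0,"dz":-0.019,"wx":0,"wy":0,"wz":0}]'
python3 - <<'E'
from h import *
import cv2
a=manip.camera("scene")[165:305,190:330]
cv2.imwrite("pics/p2.png",cv2.resize(a,(600,600),interpolation=cv2.INTER_CUBIC))
E
```

```text
clock: 3.95
eef_pos: [629.0, -20.8, 81.0]
eef_rot: [-3.142, -0.0, 2.826]
wrist_force: [0.6, -0.6, 0.9]
finger_gap: 0.6
finger_force: 0.2
```

View pics/p2.png

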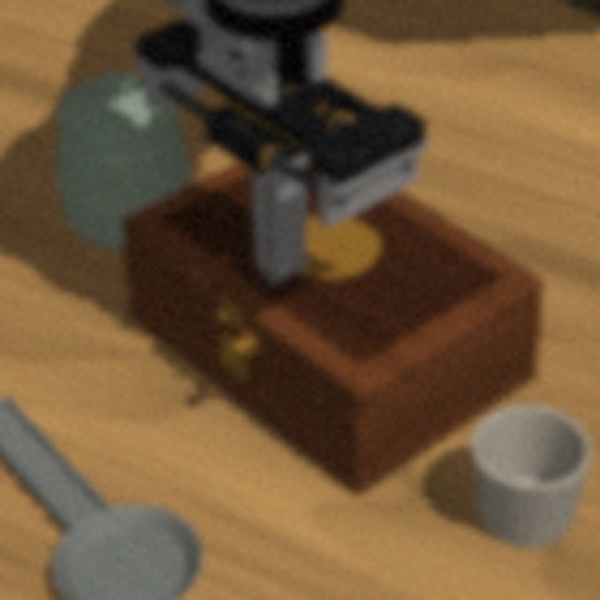

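The lid is nearly shut, with the fingertip on it, and the knob at about (247,347) is still swung aside. Next I press down slowly until the force rises.

```bash
python3 -m inch '[{"gripper":0,"dx":0,"dy":0,"dz":-0.001,"wx":0,"wy":0,"wz":0},{"gripper":0,"dx":0,"dy":0,"dz":-0.002,"wx":0,"wy":0,"wz":0},{"gripper":0,"dx":0,"dy":0,"dz":-0.003,"wx":0,"wy":0,"wz":0},{"gripper":0,"dx":0,"dy":0,"dz":-0.003,"wx":0,"wy":0,"wz":0},{"gripper":0,"dx":0,"dy":0,"dz":-0.003,"wx":0,"wy":0,"wz":0}]'
```

```text
clock: 4.42
eef_pos: [629.3, -20.9, 80.1]
eef_rot: [3.141, 0.001, 2.826]
wrist_force: [-7.9, 0.4, 14.2]
finger_gap: 0.3
finger_force: 7.0
```

```bash
python3 -m inch '[{"gripper":0,"dx":0,"dy":0,"dz":0,"wx":0,"wy":0,"wz":0},{"gripper":0,"dx":0,"dy":0,"dz":0,"wx":0,"wy":0,"wz":0},{"gripper":0,"dx":0,"dy":0,"dz":0.01,"wx":0,"wy":0,"wz":0},{"gripper":0,"dx":0,"dy":0,"dz":0.03,"wx":0,"wy":0,"wz":0},{"gripper":0,"dx":0,"dy":0,"dz":0.05,"wx":0,"wy":0,"wz":0}]'
python3 -m inch '[{"gripper":0,"dx":0.025,"dy":0.013,"dz":0,"wx":0,"wy":0,"wz":0},{"gripper":0,"dx":0.05,"dy":0.026,"dz":0,"wx":0,"wy":0,"wz":0},{"gripper":0,"dx":0.0685,"dy":0.0375,"dz":0,"wx":0,"wy":0,"wz":0},{"gripper":0,"dx":0.0685,"dy":0.0375,"dz":0,"wx":0,"wy":0,"wz":0},{"gripper":0,"dx":0.0685,"dy":0.0375,"dz":0,"wx":0,"wy":0,"wz":0}]'
python3 - <<'E'
from h import *
import cv2
a=manip.camera("scene")[165:305,190:330]
cv2.imwrite("pics/p3.png",cv2.resize(a,(600,600),interpolation=cv2.INTER_CUBIC))
E
```

```text
clock: 4.83
eef_pos: [628.9, -20.8, 129.1]
eef_rot: [-3.141, -0.001, 2.826]
wrist_force: [0.1, 0.6, -0.0]
finger_gap: 0.3
finger_force: 0.0
clock: 5.25
eef_pos: [697.8, 17.1, 128.1]
eef_rot: [-3.141, -0.0, 2.827]
wrist_force: [-0.7, -0.2, -0.2]
finger_gap: -0.2
finger_force: 0.0
```

View pics/p3.png

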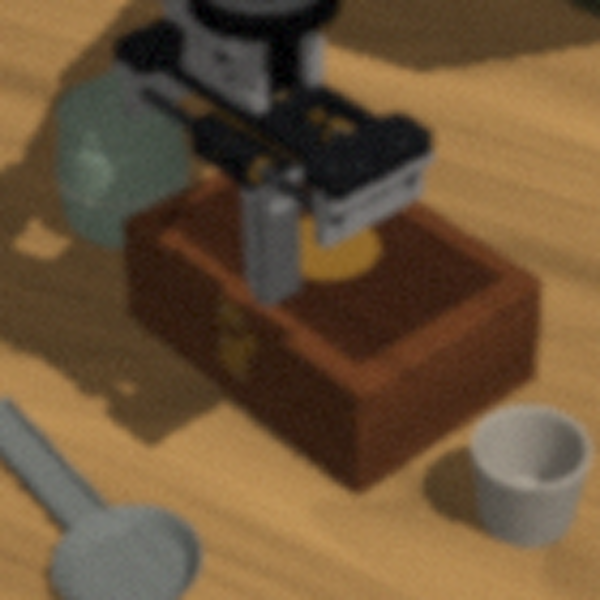

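Run:
```python
from h import *
np.set_printoptions(precision=1,suppress=True)
P=lambda x,y:((x+.5)/600*140-.5+190,(y+.5)/600*140-.5+165)
n=np.array([.951,-.309,0]);u=np.array([.309,.951,0]);m=np.array([662.5,-33,0])
print("tip px",proj("scene",np.array([697.8,17,128])),P(270,300))
a,b=onz("scene",P(363,393),80),onz("scene",P(125,222),80);print(a,b,np.linalg.norm(a-b))
for c in(a,b):print((c-m)@n,(c-m)@u)
C,d=ray("scene",P(238,358))
k=C+d*(((m+15.5*n-C)@n)/(d@n));print("knob?",k,(k-m)@u)
for ph in(0,.45,.6,.7,.8):
  Z=np.array([0,0,1]);q=m+15.5*n+Z*(40+40*np.cos(ph))+u*(2+40*np.sin(ph)) ;f=proj("scene",q);print(ph,((f[0]-190+.5)*600/140).round(),((f[1]-165+.5)*600/140).round())
for nm,q in(("pivot",m+4*n+40*np.array([0,0,1])),("stud",m+9*n+71*np.array([0,0,1]))):
  f=proj("scene",q);print(nm,((f-[189.5,164.5])*600/140).round())
```

```text
tip px [253.2 234.1] (252.61666666666667, 234.61666666666667)
[695.5  73.3  80. ] [ 630.7 -133.4   80. ] 216.60259775220337
-1.5127649348831416 111.28247623869399
0.7755168277913098 -105.29525334287162
knob? [683.9 -17.2  57.9] 21.606300259269013
0 216.0 314.0
0.45 235.0 333.0
0.6 241.0 342.0
0.7 244.0 347.0
0.8 248.0 353.0
pivot [231. 355.]
stud [223. 319.]
```

The finger sits where calculated: the predicted tip pixel (253,234) matches the picture. The box hasn't moved, the lid is flush, and the knob is about 26 mm aside. I'll go down beside it and push it across.

```bash
python3 -m inch '[{"gripper":0,"dx":0.002,"dy":0,"dz":-0.02,"wx":0,"wy":0,"wz":0},{"gripper":0,"dx":0.002,"dy":0,"dz":-0.04,"wx":0,"wy":0,"wz":0},{"gripper":0,"dx":0.002,"dy":0,"dz":-0.055,"wx":0,"wy":0,"wz":0},{"gripper":0,"dx":0.002,"dy":0,"dz":-0.062,"wx":0,"wy":0,"wz":0},{"gripper":0,"dx":0.002,"dy":0,"dz":-0.062,"wx":0,"wy":0,"wz":0}]'
python3 -m inch '[{"gripper":0,"dx":-0.001,"dy":-0.004,"dz":0,"wx":0,"wy":0,"wz":0},{"gripper":0,"dx":-0.0025,"dy":-0.008,"dz":0,"wx":0,"wy":0,"wz":0},{"gripper":0,"dx":-0.004,"dy":-0.012,"dz":0,"wx":0,"wy":0,"wz":0},{"gripper":0,"dx":-0.005,"dy":-0.015,"dz":0,"wx":0,"wy":0,"wz":0},{"gripper":0,"dx":-0.006,"dy":-0.018,"dz":0,"wx":0,"wy":0,"wz":0}]'
```

```text
clock: 5.72
eef_pos: [698.6, 16.1, 65.2]
eef_rot: [-3.141, -0.002, 2.825]
wrist_force: [-0.5, 0.4, 0.3]
finger_gap: 0.4
finger_force: 0.0
clock: 6.13
eef_pos: [693.7, -2.0, 67.1]
eef_rot: [3.141, 0.001, 2.826]
wrist_force: [0.3, -0.2, -0.6]
finger_gap: 0.8
finger_force: 0.0
```

```bash
python3 -m inch '[{"gripper":0,"dx":-0.001,"dy":-0.003,"dz":0,"wx":0,"wy":0,"wz":0},{"gripper":0,"dx":-0.002,"dy":-0.006,"dz":0,"wx":0,"wy":0,"wz":0},{"gripper":0,"dx":-0.003,"dy":-0.009,"dz":0,"wx":0,"wy":0,"wz":0},{"gripper":0,"dx":-0.004,"dy":-0.012,"dz":0,"wx":0,"wy":0,"wz":0},{"gripper":0,"dx":-0.004,"dy":-0.013,"dz":0,"wx":0,"wy":0,"wz":0}]'
```

```text
clock: 6.55
eef_pos: [692.0, -11.5, 71.6]
eef_rot: [3.135, 0.006, 2.827]
wrist_force: [-2.8, 20.1, 30.4]
finger_gap: 0.5
finger_force: 17.3
```

The upward force means the tip is riding on the ball, so I'm too high. I'll back off and look.

```bash
python3 -m inch '[{"gripper":0,"dx":0.001,"dy":0.004,"dz":0,"wx":0,"wy":0,"wz":0},{"gripper":0,"dx":0.003,"dy":0.01,"dz":0,"wx":0,"wy":0,"wz":0},{"gripper":0,"dx":0.006,"dy":0.018,"dz":0,"wx":0,"wy":0,"wz":0},{"gripper":0,"dx":0.009,"dy":0.027,"dz":0,"wx":0,"wy":0,"wz":0},{"gripper":0,"dx":0.011,"dy":0.034,"dz":0,"wx":0,"wy":0,"wz":0}]'
python3 - <<'E'
from h import *
import cv2
a=manip.camera("scene")[165:305,190:330]
b=manip.camera("top")[110:250,205:385]
cv2.imwrite("pics/p4.png",cv2.resize(a,(600,600),interpolation=cv2.INTER_CUBIC))
E
```

```text
clock: 6.97
eef_pos: [700.7, 20.5, 66.0]
eef_rot: [-3.141, -0.001, 2.826]
wrist_force: [0.8, 0.2, -0.3]
finger_gap: 0.7
finger_force: 0.0
```

View pics/p4.png

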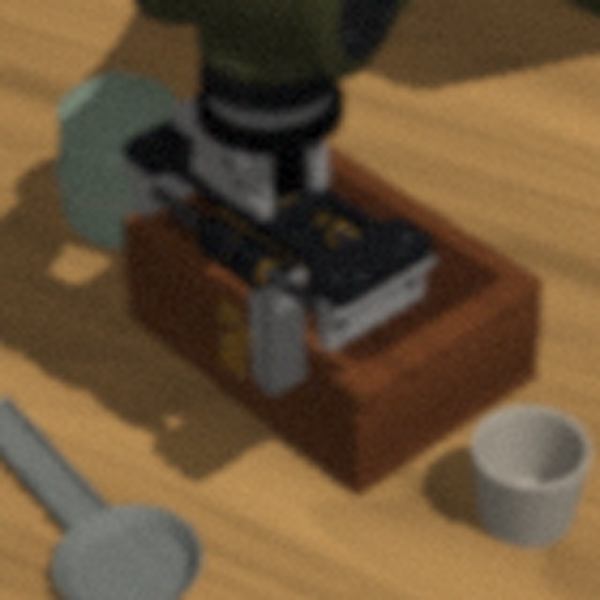

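The box, lid and cup are where they were, with the brass hook at about (235,340). I'll go 13 mm lower and push again.

```bash
python3 -m inch '[{"gripper":0,"dx":0,"dy":0,"dz":-0.007,"wx":0,"wy":0,"wz":0},{"gripper":0,"dx":0,"dy":0,"dz":-0.013,"wx":0,"wy":0,"wz":0},{"gripper":0,"dx":-0.002,"dy":-0.006,"dz":-0.013,"wx":0,"wy":0,"wz":0},{"gripper":0,"dx":-0.004,"dy":-0.013,"dz":-0.013,"wx":0,"wy":0,"wz":0},{"gripper":0,"dx":-0.006,"dy":-0.019,"dz":-0.013,"wx":0,"wy":0,"wz":0}]'
python3 -m inch '[{"gripper":0,"dx":-0.001,"dy":-0.002,"dz":0,"wx":0,"wy":0,"wz":0},{"gripper":0,"dx":-0.001,"dy":-0.004,"dz":0,"wx":0,"wy":0,"wz":0},{"gripper":0,"dx":-0.002,"dy":-0.006,"dz":0,"wx":0,"wy":0,"wz":0},{"gripper":0,"dx":-0.0025,"dy":-0.008,"dz":0,"wx":0,"wy":0,"wz":0},{"gripper":0,"dx":-0.0025,"dy":-0.008,"dz":0,"wx":0,"wy":0,"wz":0}]'
```

```text
clock: 7.48
eef_pos: [694.4, -0.6, 53.4]
eef_rot: [-3.141, -0.0, 2.825]
wrist_force: [0.5, -0.6, 0.3]
finger_gap: 0.3
finger_force: 0.0
clock: 7.9
eef_pos: [692.2, -7.6, 53.6]
eef_rot: [-3.142, 0.0, 2.826]
wrist_force: [-0.0, -0.5, -0.3]
finger_gap: 0.6
finger_force: 0.1
```

```bash
python3 -m inch '[{"gripper":0,"dx":-0.001,"dy":-0.002,"dz":0,"wx":0,"wy":0,"wz":0},{"gripper":0,"dx":-0.001,"dy":-0.004,"dz":0,"wx":0,"wy":0,"wz":0},{"gripper":0,"dx":-0.002,"dy":-0.006,"dz":0,"wx":0,"wy":0,"wz":0},{"gripper":0,"dx":-0.002,"dy":-0.006,"dz":0,"wx":0,"wy":0,"wz":0},{"gripper":0,"dx":-0.002,"dy":-0.006,"dz":0,"wx":0,"wy":0,"wz":0}]'
```

```text
clock: 8.32
eef_pos: [690.1, -13.6, 53.4]
eef_rot: [-3.141, -0.0, 2.826]
wrist_force: [-0.7, 0.2, 0.7]
finger_gap: 0.3
finger_force: 0.0
```

```bash
python3 -m inch '[{"gripper":0,"dx":-0.0005,"dy":-0.002,"dz":0,"wx":0,"wy":0,"wz":0},{"gripper":0,"dx":-0.001,"dy":-0.003,"dz":0,"wx":0,"wy":0,"wz":0},{"gripper":0,"dx":-0.0015,"dy":-0.005,"dz":0,"wx":0,"wy":0,"wz":0},{"gripper":0,"dx":-0.0015,"dy":-0.005,"dz":0,"wx":0,"wy":0,"wz":0},{"gripper":0,"dx":-0.0015,"dy":-0.005,"dz":0,"wx":0,"wy":0,"wz":0}]'
python3 - <<'E'
from h import *
import cv2
a=manip.camera("scene")[200:270,215:285]
cv2.imwrite("pics/p5.png",cv2.resize(a,(600,600),interpolation=cv2.INTER_CUBIC))
E
```

```text
clock: 8.73
eef_pos: [688.6, -18.6, 53.4]
eef_rot: [-3.141, -0.0, 2.826]
wrist_force: [-0.5, -0.8, 0.1]
finger_gap: 0.6
finger_force: 0.0
```

View pics/p5.png

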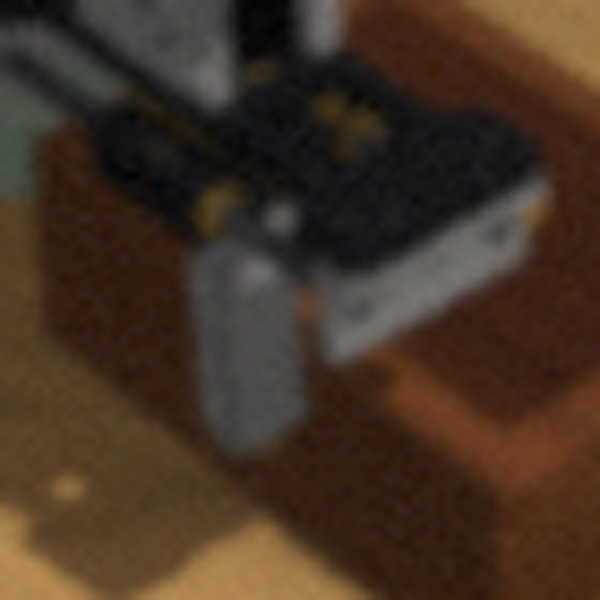

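The finger hides the latch here and nothing has resisted yet. I'll continue in small steps until it meets the stop.

```bash
python3 -m inch '[{"gripper":0,"dx":-0.0003,"dy":-0.001,"dz":0,"wx":0,"wy":0,"wz":0},{"gripper":0,"dx":-0.0006,"dy":-0.002,"dz":0,"wx":0,"wy":0,"wz":0},{"gripper":0,"dx":-0.001,"dy":-0.003,"dz":0,"wx":0,"wy":0,"wz":0},{"gripper":0,"dx":-0.001,"dy":-0.003,"dz":0,"wx":0,"wy":0,"wz":0},{"gripper":0,"dx":-0.001,"dy":-0.003,"dz":0,"wx":0,"wy":0,"wz":0}]'
```

```text
clock: 9.2
eef_pos: [687.6, -21.5, 53.4]
eef_rot: [-3.141, -0.0, 2.826]
wrist_force: [0.0, -0.3, -0.0]
finger_gap: 0.6
finger_force: 0.0
```

```bash
python3 -m inch '[{"gripper":0,"dx":-0.0003,"dy":-0.001,"dz":0,"wx":0,"wy":0,"wz":0},{"gripper":0,"dx":-0.0006,"dy":-0.002,"dz":0,"wx":0,"wy":0,"wz":0},{"gripper":0,"dx":-0.001,"dy":-0.003,"dz":0,"wx":0,"wy":0,"wz":0},{"gripper":0,"dx":-0.001,"dy":-0.003,"dz":0,"wx":0,"wy":0,"wz":0},{"gripper":0,"dx":-0.001,"dy":-0.003,"dz":0,"wx":0,"wy":0,"wz":0}]'
```

```text
clock: 9.62
eef_pos: [687.0, -23.4, 53.6]
eef_rot: [3.14, 0.001, 2.826]
wrist_force: [3.4, 6.1, -0.1]
finger_gap: 0.5
finger_force: 3.3
```

```bash
python3 -m inch '[{"gripper":0,"dx":0,"dy":0,"dz":0,"wx":0,"wy":0,"wz":0},{"gripper":0,"dx":0.003,"dy":0.01,"dz":0,"wx":0,"wy":0,"wz":0},{"gripper":0,"dx":0.009,"dy":0.03,"dz":0,"wx":0,"wy":0,"wz":0},{"gripper":0,"dx":0.018,"dy":0.06,"dz":0.01,"wx":0,"wy":0,"wz":0},{"gripper":0,"dx":0.025,"dy":0.085,"dz":0.04,"wx":0,"wy":0,"wz":0}]'
python3 -m inch '[{"gripper":0,"dx":-0.01,"dy":0.03,"dz":0.04,"wx":0,"wy":0,"wz":0},{"gripper":0,"dx":-0.03,"dy":0.06,"dz":0.08,"wx":0,"wy":0,"wz":0},{"gripper":0,"dx":-0.06,"dy":0.09,"dz":0.1,"wx":0,"wy":0,"wz":0},{"gripper":0,"dx":-0.1,"dy":0.1,"dz":0.1,"wx":0,"wy":0,"wz":0},{"gripper":0,"dx":-0.14,"dy":0.1,"dz":0.1,"wx":0,"wy":0,"wz":0}]'
python3 -m inch '[{"gripper":0,"dx":-0.04,"dy":0,"dz":0,"wx":0,"wy":0,"wz":0},{"gripper":0,"dx":-0.08,"dy":0.01,"dz":0,"wx":0,"wy":0,"wz":0},{"gripper":0,"dx":-0.12,"dy":0.02,"dz":0,"wx":0,"wy":0,"wz":0},{"gripper":0,"dx":-0.15,"dy":0.03,"dz":0,"wx":0,"wy":0,"wz":0},{"gripper":0,"dx":-0.15,"dy":0.03,"dz":0,"wx":0,"wy":0,"wz":0}]'
python3 - <<'E'
from h import *
import cv2
A=manip.camera("scene");B=manip.camera("top");cv2.imwrite("pics/s6.png",A);cv2.imwrite("pics/t6.png",B)
a=cv2.resize(A[170:290,195:325],(400,369),interpolation=cv2.INTER_CUBIC)
b=cv2.resize(B[140:240,255:355],(400,400),interpolation=cv2.INTER_CUBIC)[:369]
cv2.imwrite("pics/p6.png",np.hstack([a,b]))
n=np.array([.951,-.309,0]);u=np.array([.309,.951,0]);m=np.array([662.5,-33,0])
for ph in(0,.15,.3,.5,.7):
  q=m+15.5*n+np.array([0,0,40+40*np.cos(ph+.05)])+u*40*np.sin(ph+.05)
  f=proj("scene",q);g=proj("top",q);print(ph,((f-[194.5,169.5])*400/130).round(),((g-[254.5,139.5])*4+[400,0]).round())
E
```

```text
clock: 10.03
eef_pos: [710.0, 62.1, 89.3]
eef_rot: [-3.139, -0.007, 2.825]
wrist_force: [-0.0, -0.4, 0.1]
finger_gap: 0.3
finger_force: 0.0
clock: 10.45
eef_pos: [587.2, 160.8, 193.9]
eef_rot: [3.14, 0.003, 2.828]
wrist_force: [1.2, 0.9, -0.3]
finger_gap: 0.4
finger_force: 0.0
clock: 10.87
eef_pos: [434.1, 189.7, 192.8]
eef_rot: [3.141, -0.0, 2.828]
wrist_force: [-0.1, -0.9, 0.1]
finger_gap: 0.2
finger_force: 0.0
0 [140. 210.] [558. 109.]
0.15 [144. 214.] [550. 107.]
0.3 [149. 219.] [543. 105.]
0.5 [155. 227.] [533. 104.]
0.7 [160. 235.] [524. 103.]
```

View pics/p6.png

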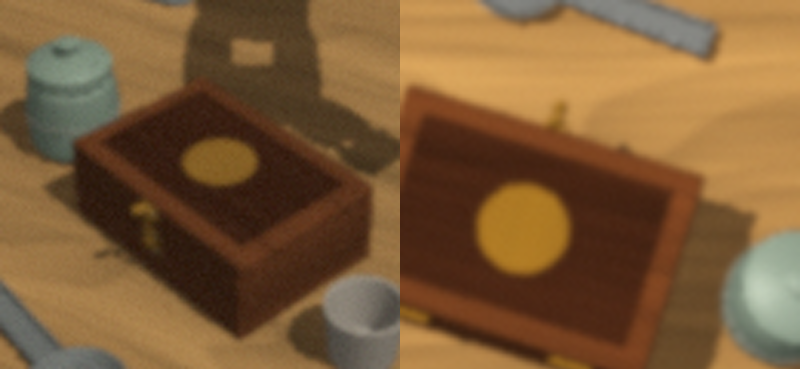

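Both views show the knob on its predicted home position: scene (140,210), top about (558,106). The lid lies flush, the box is unmoved and the arm is clear.

```bash
python3 -c "
from cell import manip
print(manip.sign_off())"
```

```text
the job is handed in; nothing more can be done
None
```

The job is handed in: from the last camera views the lid lies shut and the hook stands home, with the box and the things near it where they were, but the first push at the knob rode up on it (about 30 N upward, 20 N sideways) before I went lower, and the hand-in returned no verdict.

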